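# Move three samples round the instruments of a microscopy bench

### The arm

A 7-joint arm with a two-finger parallel gripper is mounted at the origin on the work surface. World frame = base frame: x ahead of the robot, y to its left, z up, the work surface at z = 0. Lengths are in m, angles in rad, forces in N, time in s.
With the tool pointing down it reaches from about 0.425 to 0.925 m from the base axis. Payload 6.8 kg.
Tool frame: the origin (TCP) lies on the centre line of the jaws, within the pads' length; the fingertips stand 14 mm ahead of it and the grasp point (between the pads) lies 5 mm behind it; z points along the fingers, y is the line along which they close (so a half turn about z gives the same grasp; the last joint's range is limited). The gripper opens to 85 mm and grips with 20 to 120 N. Pads are 22 mm wide; open, the fingers measure 114 mm over their backs; the gripper's body (76 mm by 85 mm) begins 54 mm behind the grasp point. The pads swing forward as they close: fully open they stand 13 mm farther back than shut.
Start: joints at [-1.254, 0.477, 0.022, 1.555, -0.011, 1.109, -0.083], TCP at [0.278, 0.615, 0.22] pointing down, gripper open.
Joint ranges: [-2.96, 2.96], [-0.34, 2.1], [-1.41, 1.46], [0.24, 2.44], [-1.37, 4.51], [0.17, 1.92], [-2.96, 2.96]. Speed limits (rad/s): [2.39, 2.39, 3.14, 3.14, 3.14, 3.14, 3.14].

### API

Orientations are given as a unit quaternion [w, x, y, z].
In Python, from station import bot gives the robot as it stands. The module is installed in compiled form; this text tells all that it offers.
- The arm moves only by the tool drive_tool, never from a script. Its argument "commands" is a list of rows, each an object with "hand": the opening, from 0 (shut) to 1 (fully open); "translation": the shift along the world's x, y, z in mm, a list of three; "angular": the turn, a rotation vector about the world's x, y, z in rad, a list of three. In form: [{"hand": hand, "translation": [tx, ty, tz], "angular": [ax, ay, az]}, ...]. A call has 1 to 12 rows; each row is the pose to reach, as a shift and turn from the pose commanded when the call began; what a row does not reach only later rows make up. A row lasts 1/8 s, in which the tool goes at most 62.5 mm and 10.7 degrees, less where a joint would pass 70% of its speed; a pose out of reach is approached as far as the arm can. A call with a gripper value outside its range is refused whole. The fingers move at their own pace and stop on an object; "force" is the grip in N (left out, the last holds). Time passes only in rows, so rows that repeat a pose let the fingers close. It gives the time, the measured TCP pose, the force, the opening and the grip force at its end, in the units of the state.
- bot.get_obs(): the state, without advancing time (a new reading comes with each control period).
- bot.read_camera(name): name is "scene" or "top" or "wrist"; returns the picture (480x640x3 uint8, red, green, blue); there is no depth.
- bot.camera_model(name): a dict with "fx", "fy", "cx", "cy" (pixels), "view" (4x4, takes a point from world to camera coordinates). Camera axes: x right, y up, looking along -z (the intrinsics and any distortion apply to the point x, -y, -z); pixel columns grow to the right and rows downward; lengths in m; the calibration is good to about 2 mm. The wrist camera is an equidistant fisheye: a pixel r from the principal point sees the ray r / f radians off the axis. A picture is of the moment at which its call begins: read the wrist's pose just before it. camera_model takes no time and is no camera call; for the wrist camera it gives the pose at the moment of the call.
- bot.hand_in(): hands the job in; it is judged then, once.
Trained networks look in the newest picture that a camera, given by its name, has taken for a name from the list of things; names that differ only in an ending like _2 or _b are one class to them, and where a whole thing is asked for, a point or a joint stands for the part that bears it (a point fixed in the world has none). Each returns a list of dicts, best first, with "score" (0 to 1); they miss things now and then, are a little off and sometimes report something else, mostly with a low value. They report only what shows in the picture. A call takes as long as a camera call. They do not tell look-alikes from the thing itself.
- bot.find_in(camera, query): "position" ([column, row] in pixels, amid what is visible of it).
- bot.outline_of(camera, query): "pixels" (480x640 bool, what is visible of it) and "position" ([column, row] in pixels, amid what is visible of it).
The state is a dict: "t": time; "q": joint angles; "joint_vel": joint speeds; "joint_torque": joint torques, N m; "eef_pos": TCP position; "tool_rot": TCP orientation; "contact_force": force on the tool from outside, world axes, zero at the start; "torque": the same for the moment, N m; "gripper_width": opening from 0.0 (shut) to 1.0 (fully open); "grasp_force": force on a finger pad.
Only numpy, scipy, OpenCV 4.12 (cv2) and the standard library are available. Lean on these libraries where they do the work, as an engineer would, in place of code of your own. Each camera call takes 0.05 s, during which the arm holds its last target. There are 200 camera calls.

### The job

Move the samples on to their next instrument: the amber jar that has been weighed goes from the balance to the warming plate, the flat round tin from the warming plate to the shaker, and the slide chamber from the shaker to the balance. Each instrument takes only one sample at a time, so use the empty cork mat as the halfway spot. Keep every sample upright, set each one down gently in the middle of its place without dropping it, and leave the brown bottle and the beaker undisturbed.

Things in the scene. Friction and masses are not known exactly. Their poses are not given: they have to be found in the camera images.
- jar: Small amber glass sample jar with a white cap, upright. Glass body 40 mm diameter up to 36 mm height, then a white cap 37 mm diameter up to the top at 54 mm. 60 to 130 g. Origin: centre of its underside, z up. Starts on the balance.
- tin: Flat round aluminium tin with a lid, 56 mm diameter, 20 mm high. 55 to 110 g. Origin: centre of its underside, z up. Starts on the warming plate.
- chamber: Slide chamber: a clear slide 76 mm long (its x) by 25 mm wide (its y) and 3 mm thick, carrying a white block 60 mm long and 25 mm wide, centred, with two rows of four wells in its top; total height 22 mm. 35 to 70 g. Origin: centre of its underside, z up. Starts on the shaker.
- balance: White laboratory balance, fixed, housing 155 x 130 mm, 42 mm high, with a round flat steel pan of 104 mm diameter, whose top is 55 mm above the table. Origin: on the table directly under the centre of the pan; z up; its dark display is on its -x side, below pan height. Nothing on it is higher than the pan.
- warmer: Grey warming plate (cold), fixed, housing 155 x 130 mm, with a flat black top plate 110 x 116 mm, whose top is 68 mm above the table; a knob on its -x face, below. Origin: on the table under the centre of the top plate. Nothing is higher than the plate.
- shaker: Small shaker (switched off), fixed, grey base with a square platform 130 x 130 mm covered by a ribbed black rubber pad 118 x 118 mm, whose top is 80 mm above the table; two small knobs on its -x face. Origin: on the table under the centre of the platform. Nothing is higher than the pad.
- mat: Empty square cork mat, 140 x 140 mm, 4 mm thick, fixed on the table: the halfway spot. Origin: centre of its underside, on the table.
- bottle: Brown bottle with black cap and paper label, 52 mm diameter, 115 mm high, loose on the table; to be left alone. Origin: centre of its underside.
- beaker: Open glass beaker, 62 mm diameter at the rim, 75 mm high, loose on the table; to be left alone. Origin: centre of its underside.
There are look-alikes about, which are no part of the job. Leave any green or yellow look-alike of the jar alone.

How it is judged:
By the outcome, as a careful person would: the job done as asked, in the order asked, and still so for the second after the job is handed in, with the robot touching nothing.
It also fails if it takes over 128 s, if anything falls off the work surface, if the arm or the gripper's body presses on something with over 40 N, if the wrist force passes 120 N, or if a joint passes its speed limit or range.

## Working session

There is one attempt and no reset: what is moved stays moved. The work goes in short steps, Python scripts to look and compute and a tool call to move; the robot and the scene stay as the last step left them, time stands still between calls to the robot, and variables do not carry over. Pictures are saved under pics/ and viewed, at most 14 in all, crops included, and the job is handed in when it is done.

Besides the shell and the picture viewer there is one more tool, called after "Emit:" as a command line: name --argument value ..., lists and objects as JSON in quotes. drive_tool: Moves the arm, as the interface text tells. Its arguments: {"type":"object","properties":{"commands":{"type":"array","items":{"type":"object","properties":{"hand":{"type":"number"},"translation":{"type":"array","items":{"type":"number"}},"angular":{"type":"array","items":{"type":"number"}}}}},"force":{"type":"number"}},"required":["commands"]}

```bash
mkdir -p pics; python3 - <<'E'
from station import bot
import cv2,numpy as np
o=bot.get_obs();print({k:np.round(v,3).tolist() for k,v in o.items()})
for c in ["top","scene"]:
    im=bot.read_camera(c);cv2.imwrite(f"pics/{c}0.png",im[:,:,::-1])
    m=bot.camera_model(c);print(c,m)
    for n in ["jar","tin","chamber","balance","warmer","shaker","mat","bottle","beaker"]:
        print(n,[(np.round(d["position"]).tolist(),round(d["score"],2)) for d in bot.find_in(c,n)][:4])
E
```

```text
{'t': 0.0, 'q': [-1.254, 0.478, 0.022, 1.556, -0.012, 1.109, -0.083], 'joint_vel': [0.002, -0.002, 0.003, 0.001, 0.001, 0.001, 0.002], 'joint_torque': [-0.0, -59.644, 1.608, -28.119, 0.012, 0.009, 0.0], 'eef_pos': [0.278, 0.614, 0.219], 'tool_rot': [-0.0, 0.211, 0.978, -0.001], 'contact_force': [-0.584, -0.112, 0.248], 'torque': [-0.025, 0.034, -0.008], 'grasp_force': 0.0, 'gripper_width': 1.002}
top {'fx': 556.0853817959414, 'fy': 556.0853817959414, 'cx': 315.1977506601929, 'cy': 240.34513410331846, 'view': array([[-0.00695898, -0.99990784, -0.0116568 ,  0.06597582],
       [ 0.982901  , -0.00898468,  0.18391544, -0.53014297],
       [-0.18400323, -0.01017762,  0.98287295, -1.30518578],
       [ 0.        ,  0.        ,  0.        ,  1.        ]])}
jar [([208.0, 233.0], 0.82), ([249.0, 275.0], 0.74), ([137.0, 259.0], 0.72)]
tin [([498.0, 269.0], 0.64)]
chamber [([273.0, 202.0], 0.82)]
balance [([195.0, 298.0], 0.78)]
warmer [([490.0, 284.0], 0.75)]
shaker [([275.0, 210.0], 0.8)]
mat [([404.0, 205.0], 0.78)]
bottle [([307.0, 296.0], 0.68)]
beaker [([382.0, 289.0], 0.59)]
scene {'fx': 520.6038520952827, 'fy': 520.6038520952827, 'cx': 319.2504855403245, 'cy': 236.119235657502, 'view': array([[-0.50936377,  0.8605428 , -0.0038261 ,  0.20861206],
       [-0.43245358, -0.25212456,  0.8656888 ,  0.14590436],
       [ 0.74399761,  0.44260512,  0.50056793, -1.51439496],
       [ 0.        ,  0.        ,  0.        ,  1.        ]])}
jar [([477.0, 264.0], 0.89), ([434.0, 322.0], 0.69), ([402.0, 280.0], 0.69), ([543.0, 334.0], 0.56)]
tin [([181.0, 190.0], 0.54)]
chamber [([344.0, 286.0], 0.94), ([282.0, 223.0], 0.17)]
balance [([476.0, 294.0], 0.93)]
warmer [([184.0, 191.0], 0.71), ([188.0, 208.0], 0.63)]
shaker [([334.0, 309.0], 0.94), ([181.0, 191.0], 0.5)]
mat [([202.0, 274.0], 0.96)]
bottle [([352.0, 242.0], 0.88)]
beaker [([284.0, 225.0], 0.79)]
```

View pics/top0.png

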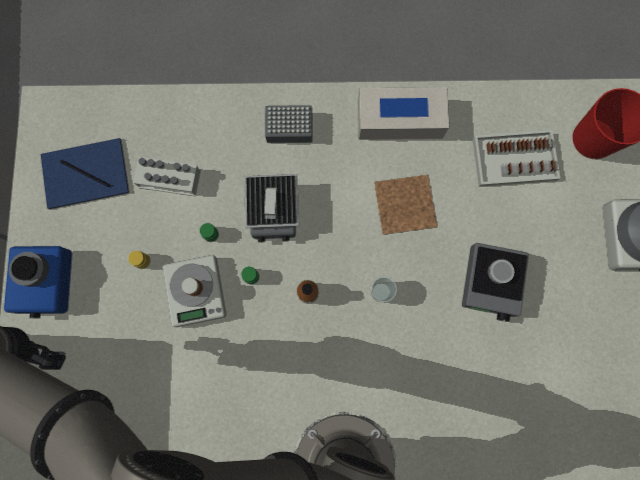

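View pics/scene0.png

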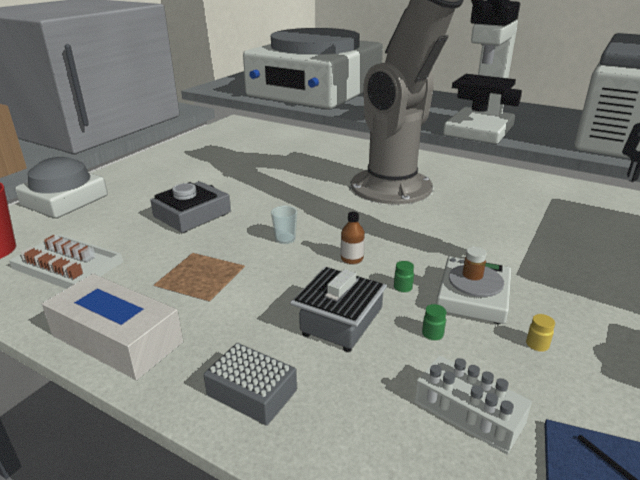

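Jar candidates (top): white-capped amber at (191,287) on the balance, green (208,233), green (249,275), yellow (139,260). I choose (191,287). Tin candidate: (501,271) on the warmer. Chamber: (270,203) on the shaker. I'll check these in a close crop.

```bash
cat > h.py <<'E'
from station import bot
import cv2,numpy as np
def ray(c,uv,z,m=None):
    m=m or bot.camera_model(c);V=np.array(m["view"]);R=V[:3,:3];C=-R.T@V[:3,3]
    a=(np.array(uv,float)-[m["cx"],m["cy"]])/[m["fx"],m["fy"]]
    if c=="wrist":
        r=np.hypot(*a);k=np.sin(r)/r if r>1e-9 else 1.;d=np.array([a[0]*k,-a[1]*k,-np.cos(r)])
    else: d=np.array([a[0],-a[1],-1])
    d=R.T@d;return C+d*(z-C[2])/d[2]
def proj(c,P,m=None):
    m=m or bot.camera_model(c);V=np.array(m["view"]);p=np.atleast_2d(P)@V[:3,:3].T+V[:3,3];x,y,z=p[:,0],-p[:,1],-p[:,2]
    if c=="wrist":
        r=np.hypot(x,y);k=np.arctan2(r,z)/np.maximum(r,1e-9)
    else: k=1/z
    return np.c_[m["cx"]+m["fx"]*x*k,m["cy"]+m["fy"]*y*k]
E
python3 - <<'E'
from h import *
im=cv2.imread("pics/top0.png");t=[]
for u,v in [(191,290),(497,280),(272,207),(406,205)]:
    p=cv2.resize(im[v-37:v+38,u-50:u+50],(400,300),interpolation=cv2.INTER_CUBIC)
    cv2.putText(p,f"{u-50},{v-37} x4",(5,15),0,.45,(0,0,255),1);t.append(p)
cv2.imwrite("pics/m0.png",np.vstack([np.hstack(t[:2]),np.hstack(t[2:])]))
E
```

```text
(no output)
```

View pics/m0.png

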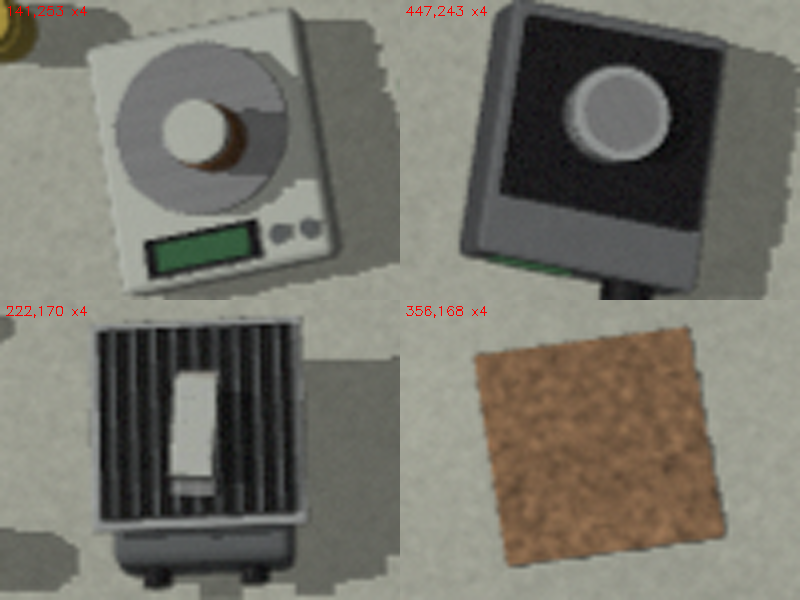

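The crop shows: the amber jar with a white cap on the pan (195,132 in tile 1), the tin on the black plate (622,114), the chamber with its long side roughly along world x (193,424), and the mat clear. The choice is confirmed.

```bash
python3 - <<'E'
from h import *
def w(off,p,z): return ray("top",np.array(off)+(np.array(p)+.5)/4-.5,z)
B,W,S,M=(141,253),(447,243),(222,170),(356,168)
def show(n,off,ps,z):
    q=np.array([w(off,p,z)[:2] for p in ps]);c=q.mean(0)
    s=""
    if len(q)==4:
        # tile order TL,TR,BR,BL ; BL->TL is ~ +x, TR->TL is ~ +y
        dx=(q[0]-q[3]+q[1]-q[2])/2;dy=(q[0]-q[1]+q[3]-q[2])/2
        s=f"yaw {np.degrees(np.arctan2(dx[1],dx[0])):.1f} / {np.degrees(np.arctan2(-dy[0],dy[1])):.1f} size {np.hypot(*dx):.3f} {np.hypot(*dy):.3f}"
    print(n,np.round(c,4),s)
show("pan",B,[(202.5,128)],.055)
show("jar",B,[(195.5,132)],.109)
show("plate",W,[(127,15),(322,46),(299,232),(100,195)],.068)
show("tin",W,[(222,114)],.088)
show("shaker",S,[(93,24),(302,18),(303,221),(95,229)],.080)
show("block",S,[(173,71),(217,71),(213,177),(170,177)],.102)
show("mat",M,[(75,54),(291,27),(327,236),(108,266)],.004)
# outline-based check with solid fit in both cameras
from scipy.optimize import least_squares
def cyl(parts):
    t=np.linspace(0,2*np.pi,40);return np.vstack([np.c_[r*np.cos(t),r*np.sin(t),0*t+z] for r,z in parts])
sol={"jar":(cyl([(.02,.055),(.02,.091),(.0185,.109)]),(.30,.26)),"tin":(cyl([(.028,.068),(.028,.088)]),(.3,-.3)),
 "bottle":(cyl([(.026,0),(.026,.075),(.012,.115)]),(.3,.05)),"beaker":(cyl([(.028,0),(.031,.075)]),(.3,-.1))}
for n,(P,x0) in sol.items():
    obs={}
    for c in ["top","scene"]:
        if n=="jar":bot.read_camera(c) if 0 else None
        L=bot.outline_of(c,n)
        for d in L[:4]:
            mm=cv2.moments(d["pixels"].astype(np.uint8),True);ce=(mm["m10"]/mm["m00"],mm["m01"]/mm["m00"])
            print(n,c,round(d["score"],2),np.round(ce,1),mm["m00"])
            tgt={"jar":{"top":(191,287),"scene":(476,264)}}.get(n,{}).get(c)
            if tgt is None and c not in obs or tgt and np.hypot(ce[0]-tgt[0],ce[1]-tgt[1])<12: obs[c]=ce
    if not obs: continue
    ms={c:bot.camera_model(c) for c in obs}
    def cen(c,xy):
        h=cv2.convexHull(proj(c,P+[*xy,0],ms[c]).astype(np.float32));m=cv2.moments(h);return np.array([m["m10"]/m["m00"],m["m01"]/m["m00"]])
    for cs in [[c] for c in obs]+[list(obs)]:
        r=least_squares(lambda x:np.concatenate([cen(c,x)-obs[c] for c in cs]),x0,x_scale=.01,diff_step=1e-3);print("  ",cs,np.round(r.x,4),round(r.cost,2))
E
```

```text
pan [0.4244 0.3595] 
jar [0.4163 0.3508] 
plate [ 0.4447 -0.3745] yaw -11.5 / -10.5 size 0.111 0.117
tin [ 0.4464 -0.3742] 
shaker [0.6247 0.167 ] yaw 0.8 / 1.4 size 0.127 0.126
block [0.6179 0.168 ] yaw -1.4 / -0.6 size 0.065 0.026
mat [ 0.6317 -0.1688] yaw 6.9 / 7.1 size 0.139 0.140
jar top 0.82 [209.1 232.2] 265.0
jar top 0.79 [192.1 286.4] 298.0
jar top 0.77 [139.2 259.3] 305.0
jar top 0.71 [494.5 281.7] 3458.0
jar scene 0.94 [540.3 332.7] 828.0
jar scene 0.88 [403.6 276.4] 591.0
jar scene 0.84 [474.4 263.7] 658.0
jar scene 0.6 [434.2 322.3] 716.0
   ['top'] [0.4174 0.3514] 0.0
   ['scene'] [0.4173 0.3534] 0.0
   ['top', 'scene'] [0.4173 0.3526] 0.21
tin top 0.69 [500.9 271.4] 467.0
tin scene 0.81 [184.1 191. ] 296.0
   ['top'] [ 0.447  -0.3743] 0.0
   ['scene'] [ 0.4476 -0.3712] 0.0
   ['top', 'scene'] [ 0.4466 -0.3735] 0.22
bottle top 0.84 [307.8 291.6] 390.0
bottle scene 0.7 [352.2 240.4] 1023.0
   ['top'] [0.4061 0.0804] 0.0
   ['scene'] [0.4098 0.0846] 0.0
   ['top', 'scene'] [0.4067 0.082 ] 0.75
beaker top 0.84 [383.4 289.3] 486.0
beaker scene 0.91 [284.4 224. ] 858.0
   ['top'] [ 0.4092 -0.0996] 0.0
   ['scene'] [ 0.4067 -0.0976] 0.0
   ['top', 'scene'] [ 0.4082 -0.0984] 0.42
```

Emit:
drive_tool --commands '[{"hand": 1, "translation": [342, -514, 20], "angular": [0, 0, -1.147]}, {"hand": 1, "translation": [342, -514, 20], "angular": [0, 0, -1.147]}, {"hand": 1, "translation": [342, -514, 20], "angular": [0, 0, -1.147]}, {"hand": 1, "translation": [342, -514, 20], "angular": [0, 0, -1.147]}, {"hand": 1, "translation": [342, -514, 20], "angular": [0, 0, -1.147]}, {"hand": 1, "translation": [342, -514, 20], "angular": [0, 0, -1.147]}, {"hand": 1, "translation": [342, -514, 20], "angular": [0, 0, -1.147]}, {"hand": 1, "translation": [342, -514, 20], "angular": [0, 0, -1.147]}, {"hand": 1, "translation": [342, -514, 20], "angular": [0, 0, -1.147]}, {"hand": 1, "translation": [342, -514, 20], "angular": [0, 0, -1.147]}, {"hand": 1, "translation": [342, -514, 20], "angular": [0, 0, -1.147]}, {"hand": 1, "translation": [342, -514, 20], "angular": [0, 0, -1.147]}]' --force 30

```text
t: 2.9
eef_pos: [0.6199, 0.1016, 0.2393]
tool_rot: [-0.0, 0.707, 0.707, 0.0]
contact_force: [0.1, 0.1, 0.2]
gripper_width: 0.995
grasp_force: 0.0
```

Emit:
drive_tool --commands '[{"hand": 0.8, "translation": [-173, -475, -20], "angular": [0, 0, 0]}, {"hand": 0.8, "translation": [-173, -475, -20], "angular": [0, 0, 0]}, {"hand": 0.8, "translation": [-173, -475, -20], "angular": [0, 0, 0]}, {"hand": 0.8, "translation": [-173, -475, -20], "angular": [0, 0, 0]}, {"hand": 0.8, "translation": [-173, -475, -20], "angular": [0, 0, 0]}, {"hand": 0.8, "translation": [-173, -475, -20], "angular": [0, 0, 0]}, {"hand": 0.8, "translation": [-173, -475, -20], "angular": [0, 0, 0]}, {"hand": 0.8, "translation": [-173, -475, -20], "angular": [0, 0, 0]}, {"hand": 0.8, "translation": [-173, -475, -20], "angular": [0, 0, 0]}, {"hand": 0.8, "translation": [-173, -475, -20], "angular": [0, 0, 0]}, {"hand": 0.8, "translation": [-173, -475, -20], "angular": [0, 0, 0]}]'

```text
t: 4.28
eef_pos: [0.4489, -0.3713, 0.2193]
tool_rot: [-0.0, 0.706, 0.708, 0.001]
contact_force: [0.5, 0.8, 0.1]
gripper_width: 0.803
grasp_force: 0.0
```

```bash
cat >> h.py <<'E'
def snap(n,**pts):
    m=bot.camera_model("wrist");im=bot.read_camera("wrist")
    cv2.imwrite(f"pics/{n}.png",im[:,:,::-1]);np.save(f"pics/{n}.npy",m,allow_pickle=True)
    o=bot.get_obs();print(round(o["t"],2),np.round(o["eef_pos"],4),np.round(o["contact_force"],1),o["gripper_width"])
    return m,im
E
python3 - <<'E'
from h import *
m,im=snap("w1");print(m)
print([(np.round(d["position"]),d["score"],np.round(ray("wrist",d["position"],.083,m),4)) for d in bot.find_in("wrist","tin")])
E
```

```text
4.33 [ 0.4488 -0.3715  0.2194] [-0.4  0.4 -0.2] 0.8011653443187953
{'fx': 371.64829954431775, 'fy': 371.64829954431775, 'cx': 316.10115903640155, 'cy': 239.97291790665807, 'view': array([[ 9.99994423e-01,  3.33784898e-03, -1.11758786e-04,
        -4.47491340e-01],
       [-3.22975683e-03,  9.58011019e-01, -2.86713193e-01,
         3.94262535e-01],
       [-8.49939192e-04,  2.86711955e-01,  9.58016457e-01,
        -2.73312307e-01],
       [ 0.00000000e+00,  0.00000000e+00,  0.00000000e+00,
         1.00000000e+00]])}
[(array([313., 222.]), 0.96, array([ 0.4462, -0.3697,  0.083 ]))]
```

View pics/w1.png

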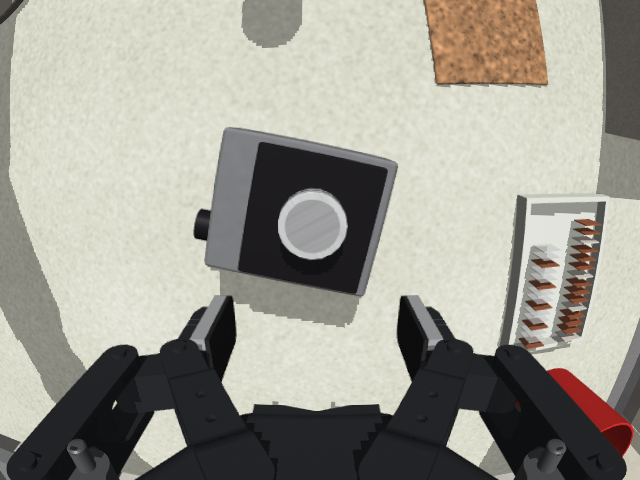

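```bash
python3 - <<'E'
from h import *
m=np.load("pics/w1.npy",allow_pickle=True).item()
print("tin",ray("wrist",(312.5,224),.088,m))
q=np.array([ray("wrist",p,.068,m)[:2] for p in [(259,142),(388,167),(361,295),(238,270)]]);print("plate",q.mean(0),np.hypot(*(q[1]-q[0])),np.hypot(*(q[2]-q[1])))
for z in np.arange(.19,.24,.005):
    a,b=ray("wrist",(233,296),z,m),ray("wrist",(400,296),z,m);print(round(z,3),np.round(b[0]-a[0],4),np.round((a+b)/2,4))
E
```

```text
tin [ 0.44587405 -0.37043341  0.088     ]
plate [ 0.44469798 -0.37293917] 0.10889633561829472 0.11752584838424014
0.19 0.0932 [ 0.449  -0.3858  0.19  ]
0.195 0.0907 [ 0.449  -0.3834  0.195 ]
0.2 0.0881 [ 0.449 -0.381  0.2  ]
0.205 0.0856 [ 0.449  -0.3787  0.205 ]
0.21 0.0831 [ 0.449  -0.3763  0.21  ]
0.215 0.0806 [ 0.449  -0.3739  0.215 ]
0.22 0.0781 [ 0.449  -0.3715  0.22  ]
0.225 0.0755 [ 0.4489 -0.3691  0.225 ]
0.23 0.073 [ 0.4489 -0.3668  0.23  ]
0.235 0.0705 [ 0.4489 -0.3644  0.235 ]
```

Emit:
drive_tool --commands '[{"hand": 0.8, "translation": [-1, 2, -45], "angular": [0, 0, 0]}, {"hand": 0.8, "translation": [-1, 2, -80], "angular": [0, 0, 0]}, {"hand": 0.8, "translation": [-1, 2, -100], "angular": [0, 0, 0]}, {"hand": 0.8, "translation": [-1, 2, -110], "angular": [0, 0, 0]}, {"hand": 0.8, "translation": [-1, 2, -118], "angular": [0, 0, 0]}, {"hand": 0.8, "translation": [-1, 2, -124], "angular": [0, 0, 0]}, {"hand": 0.8, "translation": [-1, 2, -128], "angular": [0, 0, 0]}, {"hand": 0.8, "translation": [-1, 2, -128], "angular": [0, 0, 0]}, {"hand": 0.8, "translation": [-1, 2, -128], "angular": [0, 0, 0]}]'

```text
t: 5.5
eef_pos: [0.4463, -0.3722, 0.0918]
tool_rot: [0.0, 0.708, 0.707, 0.0]
contact_force: [-0.6, 0.4, 0.8]
gripper_width: 0.801
grasp_force: 0.0
```

```bash
python3 - <<'E'
from h import *
m,im=snap("w2")
cv2.imwrite("pics/w2c.png",cv2.resize(im[150:400,150:490,::-1],(680,500)))
E
```

```text
5.55 [ 0.4464 -0.3722  0.0919] [ 0.4 -0.2  0.4] 0.7999767318306865
```

View pics/w2c.png

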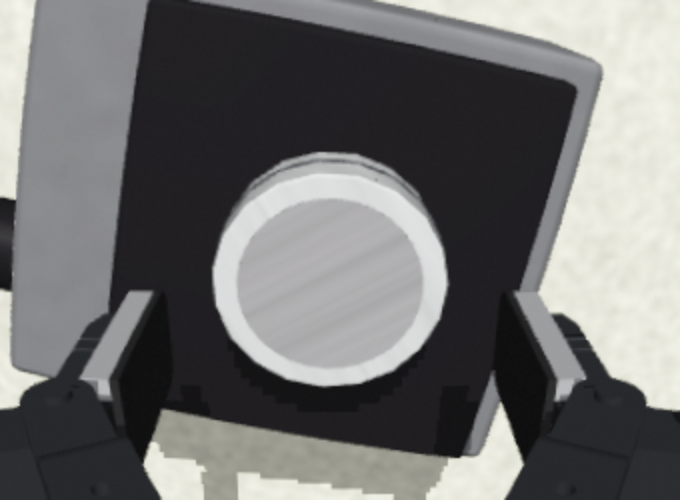

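The crop shows the tin centred between the open pads (tin centre at (330,280), pads at (160,292) and (510,292)). The height looks ambiguous, so I'll go lower and probe by closing.

Emit:
drive_tool --commands '[{"hand": 0.8, "translation": [0, 0, -4], "angular": [0, 0, 0]}, {"hand": 0.8, "translation": [0, 0, -7], "angular": [0, 0, 0]}, {"hand": 0.72, "translation": [0, 0, -7], "angular": [0, 0, 0]}, {"hand": 0.68, "translation": [0, 0, -7], "angular": [0, 0, 0]}, {"hand": 0.64, "translation": [0, 0, -7], "angular": [0, 0, 0]}, {"hand": 0.6, "translation": [0, 0, -7], "angular": [0, 0, 0]}, {"hand": 0.58, "translation": [0, 0, -7], "angular": [0, 0, 0]}, {"hand": 0.58, "translation": [0, 0, -7], "angular": [0, 0, 0]}]' --force 25

```text
t: 6.55
eef_pos: [0.4462, -0.3719, 0.0845]
tool_rot: [-0.0, 0.707, 0.707, 0.0]
contact_force: [-0.5, 0.0, 0.0]
gripper_width: 0.58
grasp_force: 0.0
```

```bash
python3 - <<'E'
from h import *
m,im=snap("w3")
cv2.imwrite("pics/w3c.png",cv2.resize(im[150:400,150:490,::-1],(680,500)))
E
```

```text
6.6 [ 0.4462 -0.372   0.0845] [-0.4  0.5  0.8] 0.5807239175713619
```

View pics/w3c.png

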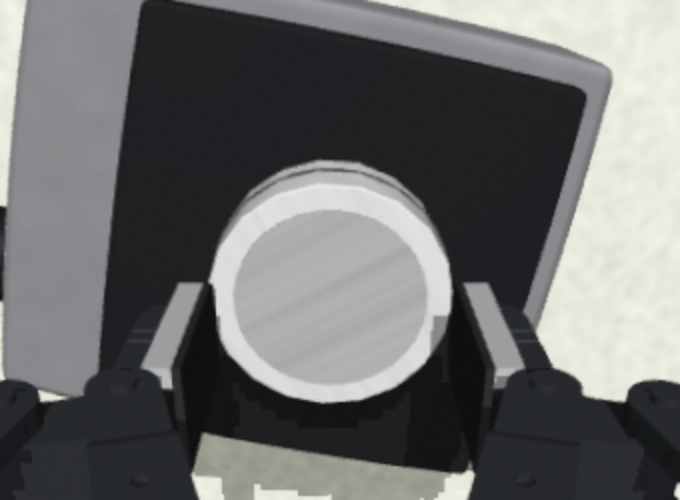

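The pads have closed to about 49 mm, narrower than the tin and without contact. The tips are therefore above the lid, roughly 20 mm higher than assumed. I'll reopen and go lower in checked steps.

Emit:
drive_tool --commands '[{"hand": 0.8, "translation": [0, 0, 0], "angular": [0, 0, 0]}, {"hand": 0.8, "translation": [0, 0, 0], "angular": [0, 0, 0]}, {"hand": 0.8, "translation": [0, 0, 0], "angular": [0, 0, 0]}, {"hand": 0.8, "translation": [0, 0, -4], "angular": [0, 0, 0]}, {"hand": 0.8, "translation": [0, 0, -8], "angular": [0, 0, 0]}, {"hand": 0.8, "translation": [0, 0, -12], "angular": [0, 0, 0]}, {"hand": 0.8, "translation": [0, 0, -16], "angular": [0, 0, 0]}, {"hand": 0.8, "translation": [0, 0, -18], "angular": [0, 0, 0]}, {"hand": 0.8, "translation": [0, 0, -18], "angular": [0, 0, 0]}]'

```text
t: 7.72
eef_pos: [0.4461, -0.3719, 0.0663]
tool_rot: [-0.0, 0.707, 0.707, -0.0]
contact_force: [0.4, 0.9, 0.1]
gripper_width: 0.804
grasp_force: 0.0
```

```bash
python3 - <<'E'
from h import *
m,im=snap("w4")
cv2.imwrite("pics/w4c.png",cv2.resize(im[150:400,150:490,::-1],(680,500)))
V=m["view"];print(-V[:3,:3].T@V[:3,3])
E
```

```text
7.78 [ 0.4462 -0.372   0.0665] [ 0.1 -0.7  0.3] 0.8000701592596624
[ 0.44617054 -0.29827137  0.22175715]
```

View pics/w4c.png

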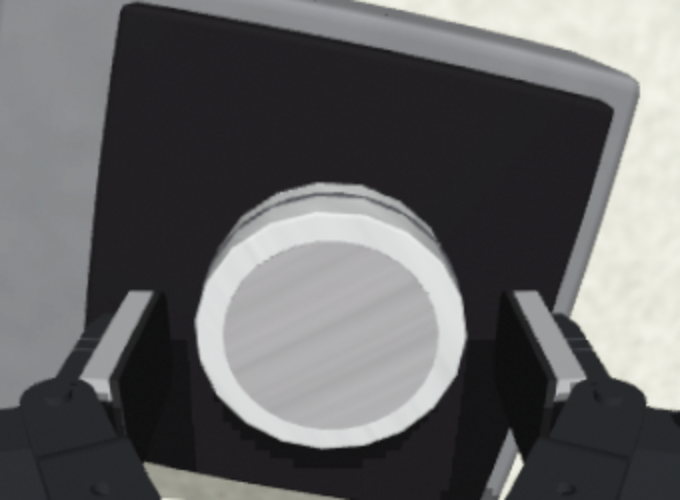

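The tin (330,330) is still below the tips; scale puts the tips at z of about 0.093. I'll go down another 16 mm.

Emit:
drive_tool --commands '[{"hand": 0.8, "translation": [0, 0, -4], "angular": [0, 0, 0]}, {"hand": 0.8, "translation": [0, 0, -8], "angular": [0, 0, 0]}, {"hand": 0.8, "translation": [0, 0, -11], "angular": [0, 0, 0]}, {"hand": 0.8, "translation": [0, 0, -14], "angular": [0, 0, 0]}, {"hand": 0.8, "translation": [0, 0, -16], "angular": [0, 0, 0]}, {"hand": 0.75, "translation": [0, 0, -16], "angular": [0, 0, 0]}, {"hand": 0.7, "translation": [0, 0, -16], "angular": [0, 0, 0]}, {"hand": 0.66, "translation": [0, 0, -16], "angular": [0, 0, 0]}, {"hand": 0.62, "translation": [0, 0, -16], "angular": [0, 0, 0]}, {"hand": 0.6, "translation": [0, 0, -16], "angular": [0, 0, 0]}]'

```text
t: 9.02
eef_pos: [0.4467, -0.3728, 0.0523]
tool_rot: [0.001, 0.708, 0.707, 0.0]
contact_force: [-2.4, 1.1, 14.9]
gripper_width: 0.646
grasp_force: 29.7
```

```bash
python3 - <<'E'
from h import *
m,im=snap("w5")
cv2.imwrite("pics/w5c.png",cv2.resize(im[150:400,150:490,::-1],(680,500)))
E
```

```text
9.07 [ 0.4466 -0.3729  0.0523] [-2.2  2.5 14.4] 0.6440472028615334
```

The tin is gripped (0.645 open is about 55 mm, 30 N). There is a light press on the plate (15 N), so the tips sit about 16 mm behind the TCP in practice. Lifting.

Emit:
drive_tool --commands '[{"hand": 0.55, "translation": [0, 0, 2], "angular": [0, 0, 0]}, {"hand": 0.55, "translation": [0, 0, 6], "angular": [0, 0, 0]}, {"hand": 0.55, "translation": [0, 0, 15], "angular": [0, 0, 0]}, {"hand": 0.55, "translation": [0, 0, 40], "angular": [0, 0, 0]}, {"hand": 0.55, "translation": [0, 0, 80], "angular": [0, 0, 0]}, {"hand": 0.55, "translation": [0, 0, 120], "angular": [0, 0, 0]}, {"hand": 0.55, "translation": [0, 0, 120], "angular": [0, 0, 0]}, {"hand": 0.55, "translation": [0, 0, 120], "angular": [0, 0, 0]}]' --force 40

```text
t: 10.07
eef_pos: [0.446, -0.3714, 0.1701]
tool_rot: [-0.0, 0.707, 0.707, 0.0]
contact_force: [-1.0, 0.1, -1.1]
gripper_width: 0.644
grasp_force: 42.5
```

```bash
python3 - <<'E'
from h import *
m,im=snap("w6")
cv2.imwrite("pics/w6c.png",np.hstack([cv2.resize(cv2.imread("pics/w5.png")[150:400,150:490],(400,294)),cv2.resize(im[150:400,150:490,::-1],(400,294))]))
E
```

```text
10.12 [ 0.4456 -0.3712  0.1695] [ 0.5  0.6 -1.1] 0.6385173605485778
```

View pics/w6c.png

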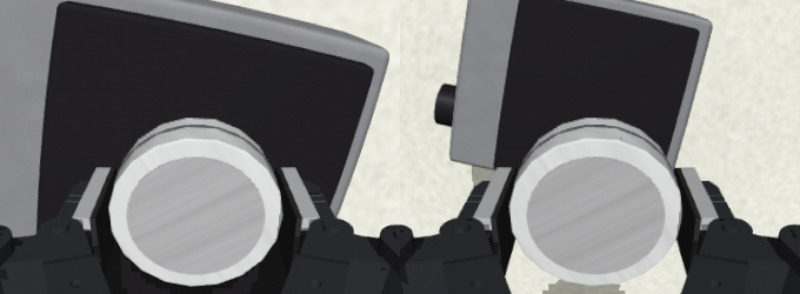

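```bash
python3 - <<'E'
from h import *
m=np.load("pics/w6.npy",allow_pickle=True).item();print(ray("wrist",(316.6,331),.205,m))
print(ray("wrist",(150+195*.85,150+213*.85),.088,np.load("pics/w5.npy",allow_pickle=True).item()))
E
```

```text
[ 0.44605182 -0.36956569  0.205     ]
[ 0.44635206 -0.37045107  0.088     ]
```

Emit:
drive_tool --commands '[{"hand": 0.55, "translation": [40, 45, 0], "angular": [0, 0, 0]}, {"hand": 0.55, "translation": [80, 88, 0], "angular": [0, 0, 0]}, {"hand": 0.55, "translation": [120, 132, 0], "angular": [0, 0, 0]}, {"hand": 0.55, "translation": [155, 170, 0], "angular": [0, 0, 0]}, {"hand": 0.55, "translation": [178, 195, -15], "angular": [0, 0, 0]}, {"hand": 0.55, "translation": [186, 203, -50], "angular": [0, 0, 0]}, {"hand": 0.55, "translation": [186, 203, -90], "angular": [0, 0, 0]}, {"hand": 0.55, "translation": [186, 203, -125], "angular": [0, 0, 0]}, {"hand": 0.55, "translation": [186, 203, -150], "angular": [0, 0, 0]}, {"hand": 0.55, "translation": [186, 203, -164], "angular": [0, 0, 0]}, {"hand": 0.55, "translation": [186, 203, -164], "angular": [0, 0, 0]}, {"hand": 0.55, "translation": [186, 203, -164], "angular": [0, 0, 0]}]'

```text
t: 11.62
eef_pos: [0.6328, -0.1693, 0.0073]
tool_rot: [0.001, 0.708, 0.707, 0.0]
contact_force: [-0.8, -0.3, -1.4]
gripper_width: 0.634
grasp_force: 42.5
```

```bash
python3 - <<'E'
from h import *
m,im=snap("w7")
cv2.imwrite("pics/w7c.png",im[:,:,::-1])
E
```

```text
11.68 [ 0.633  -0.1693  0.0076] [-0.3  0.1 -0.5] 0.6387832151820384
```

View pics/w7c.png

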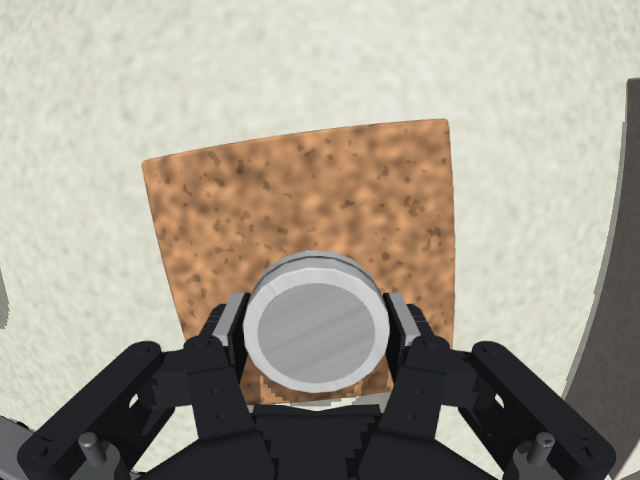

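The tin hangs level over the mat, whose upper corners are at (142,162) and (447,119). Lowering it gently.

Emit:
drive_tool --commands '[{"hand": 0.55, "translation": [-1, 0, -6], "angular": [0, 0, 0]}, {"hand": 0.55, "translation": [-1, 0, -11], "angular": [0, 0, 0]}, {"hand": 0.55, "translation": [-1, 0, -14], "angular": [0, 0, 0]}, {"hand": 0.55, "translation": [-1, 0, -16], "angular": [0, 0, 0]}, {"hand": 0.55, "translation": [-1, 0, -17], "angular": [0, 0, 0]}, {"hand": 0.55, "translation": [-1, 0, -17.5], "angular": [0, 0, 0]}, {"hand": 0.55, "translation": [-1, 0, -17.5], "angular": [0, 0, 0]}]'

```text
t: 12.55
eef_pos: [0.6312, -0.169, -0.011]
tool_rot: [0.0, 0.707, 0.707, 0.0]
contact_force: [0.5, -0.3, -1.5]
gripper_width: 0.642
grasp_force: 42.5
```

Emit:
drive_tool --commands '[{"hand": 0.55, "translation": [0, 0, -0.5], "angular": [0, 0, 0]}, {"hand": 0.55, "translation": [0, 0, -1], "angular": [0, 0, 0]}, {"hand": 0.55, "translation": [0, 0, -1.5], "angular": [0, 0, 0]}, {"hand": 0.55, "translation": [0, 0, -1.5], "angular": [0, 0, 0]}]'

```text
t: 13.05
eef_pos: [0.6313, -0.169, -0.0115]
tool_rot: [-0.0, 0.708, 0.707, 0.0]
contact_force: [-2.7, 0.2, 9.3]
gripper_width: 0.638
grasp_force: 47.4
```

Emit:
drive_tool --commands '[{"hand": 0.66, "translation": [0, 0, 0.5], "angular": [0, 0, 0]}, {"hand": 0.7, "translation": [0, 0, 1], "angular": [0, 0, 0]}, {"hand": 0.8, "translation": [0, 0, 1], "angular": [0, 0, 0]}, {"hand": 0.8, "translation": [0, 0, 1], "angular": [0, 0, 0]}, {"hand": 0.8, "translation": [0, 0, 10], "angular": [0, 0, 0]}, {"hand": 0.8, "translation": [0, 0, 40], "angular": [0, 0, 0]}, {"hand": 0.8, "translation": [0, 0, 90], "angular": [0, 0, 0]}, {"hand": 0.8, "translation": [0, 0, 145], "angular": [0, 0, 0]}, {"hand": 0.8, "translation": [0, 0, 170], "angular": [0, 0, 0]}, {"hand": 0.8, "translation": [0, 0, 170], "angular": [0, 0, 0]}]'

```text
t: 14.3
eef_pos: [0.6327, -0.1696, 0.1605]
tool_rot: [0.002, 0.708, 0.707, 0.002]
contact_force: [-0.2, -0.5, -0.6]
gripper_width: 0.798
grasp_force: 0.0
```

Emit:
drive_tool --commands '[{"hand": 0.7, "translation": [-214, 522, 30], "angular": [0, 0, 0]}, {"hand": 0.7, "translation": [-214, 522, 30], "angular": [0, 0, 0]}, {"hand": 0.7, "translation": [-214, 522, 30], "angular": [0, 0, 0]}, {"hand": 0.7, "translation": [-214, 522, 30], "angular": [0, 0, 0]}, {"hand": 0.7, "translation": [-214, 522, 30], "angular": [0, 0, 0]}, {"hand": 0.7, "translation": [-214, 522, 30], "angular": [0, 0, 0]}, {"hand": 0.7, "translation": [-214, 522, 30], "angular": [0, 0, 0]}, {"hand": 0.7, "translation": [-214, 522, 30], "angular": [0, 0, 0]}, {"hand": 0.7, "translation": [-214, 522, 30], "angular": [0, 0, 0]}, {"hand": 0.7, "translation": [-214, 522, 30], "angular": [0, 0, 0]}, {"hand": 0.7, "translation": [-214, 522, 30], "angular": [0, 0, 0]}, {"hand": 0.7, "translation": [-214, 522, 30], "angular": [0, 0, 0]}]'

```text
t: 15.8
eef_pos: [0.4179, 0.3509, 0.187]
tool_rot: [0.0, 0.708, 0.706, -0.001]
contact_force: [-0.3, -0.4, 0.8]
gripper_width: 0.696
grasp_force: 0.0
```

```bash
cat >> h.py <<'E'
from scipy.optimize import least_squares
def cyl(parts):
    t=np.linspace(0,2*np.pi,40);return np.vstack([np.c_[r*np.cos(t),r*np.sin(t),0*t+z] for r,z in parts])
JAR=cyl([(.02,0),(.02,.036),(.0185,.054)]);TIN=cyl([(.028,0),(.028,.02)])
CH=np.array([[sx*.038,sy*.0125,z] for sx in(-1,1) for sy in(-1,1) for z in(0,.003)]+[[sx*.03,sy*.0125,.022] for sx in(-1,1) for sy in(-1,1)])
def locate(c,n,P,z,x0,m=None,near=.06):
    """xy of solid P (underside at z) whose outline centroid fits, nearest to x0"""
    m=m or bot.camera_model(c);out=[]
    def cen(xy):
        h=cv2.convexHull(proj(c,P+[*xy,z],m).astype(np.float32));k=cv2.moments(h);return np.array([k["m10"]/k["m00"],k["m01"]/k["m00"]])
    for d in bot.outline_of(c,n):
        k=cv2.moments(d["pixels"].astype(np.uint8),True)
        if k["m00"]<20: continue
        r=least_squares(lambda x:cen(x)-[k["m10"]/k["m00"],k["m01"]/k["m00"]],x0,x_scale=.01,diff_step=1e-3)
        if np.hypot(*(r.x-x0))<near: out.append((round(d["score"],2),np.round(r.x,4).tolist(),k["m00"]))
    return out
E
python3 - <<'E'
from h import *
m,im=snap("w8")
print("jar",locate("wrist","jar",JAR,.055,np.array([.417,.352]),m))
bot.read_camera("top");print("tin",locate("top","tin",TIN,.004,np.array([.631,-.169])))
E
```

```text
15.85 [0.418  0.351  0.1872] [0.2 0.6 0.2] 0.6998528741549463
jar [(0.97, [0.4155, 0.3534], 3133.0), (0.33, [0.413, 0.3777], 23700.0)]
tin [(0.96, [0.6335, -0.1716], 421.0)]
```

View pics/w8.png

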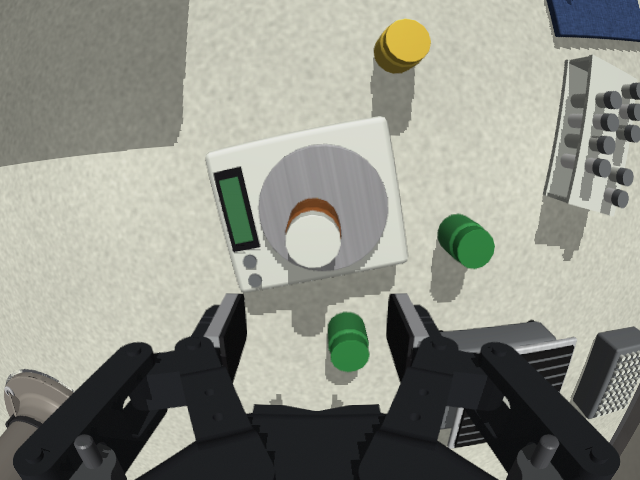

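The amber jar with its white cap is at (313,240) on the pan (pan ellipse centre about (323,207)). The greens at (348,342) and (466,241) and the yellow at (403,46) are clear of the grasp. Descending.

Emit:
drive_tool --commands '[{"hand": 0.7, "translation": [-1, 2, -50], "angular": [0, 0, 0]}, {"hand": 0.7, "translation": [-1, 2, -90], "angular": [0, 0, 0]}, {"hand": 0.7, "translation": [-1, 2, -112], "angular": [0, 0, 0]}, {"hand": 0.7, "translation": [-1, 2, -124], "angular": [0, 0, 0]}, {"hand": 0.7, "translation": [-1, 2, -131], "angular": [0, 0, 0]}, {"hand": 0.7, "translation": [-1, 2, -131], "angular": [0, 0, 0]}, {"hand": 0.6, "translation": [-1, 2, -131], "angular": [0, 0, 0]}, {"hand": 0.53, "translation": [-1, 2, -131], "angular": [0, 0, 0]}, {"hand": 0.47, "translation": [-1, 2, -131], "angular": [0, 0, 0]}, {"hand": 0.4, "translation": [-1, 2, -131], "angular": [0, 0, 0]}, {"hand": 0.35, "translation": [-1, 2, -131], "angular": [0, 0, 0]}, {"hand": 0.35, "translation": [-1, 2, -131], "angular": [0, 0, 0]}]' --force 35

```text
t: 17.5
eef_pos: [0.4162, 0.3553, 0.0571]
tool_rot: [-0.0, 0.707, 0.707, 0.0]
contact_force: [-1.9, -0.8, 5.9]
gripper_width: 0.453
grasp_force: 35.0
```

```bash
python3 - <<'E'
from h import *
m,im=snap("w9");print("jar",locate("wrist","jar",JAR,.055,np.array([.417,.352]),m))
print("pan",ray("wrist",(323.5,207),.055,np.load("pics/w8.npy",allow_pickle=True).item()))
E
```

```text
17.55 [0.4162 0.3553 0.0571] [-1.3 -0.4  4.9] 0.4559899930159812
jar [(0.59, [0.416, 0.3529], 12521.0), (0.51, [0.4339, 0.315], 167.0)]
pan [0.42355021 0.36510444 0.055     ]
```

Emit:
drive_tool --commands '[{"hand": 0.35, "translation": [0, 0, 2], "angular": [0, 0, 0]}, {"hand": 0.35, "translation": [0, 0, 5], "angular": [0, 0, 0]}, {"hand": 0.35, "translation": [0, 0, 12], "angular": [0, 0, 0]}, {"hand": 0.35, "translation": [0, 0, 25], "angular": [0, 0, 0]}, {"hand": 0.35, "translation": [0, 0, 60], "angular": [0, 0, 0]}, {"hand": 0.35, "translation": [0, 0, 100], "angular": [0, 0, 0]}, {"hand": 0.35, "translation": [0, 0, 125], "angular": [0, 0, 0]}, {"hand": 0.35, "translation": [0, 0, 125], "angular": [0, 0, 0]}, {"hand": 0.35, "translation": [0, 0, 125], "angular": [0, 0, 0]}]'

```text
t: 18.73
eef_pos: [0.4157, 0.3547, 0.181]
tool_rot: [-0.0, 0.707, 0.707, -0.0]
contact_force: [0.7, 0.3, -0.9]
gripper_width: 0.45
grasp_force: 35.5
```

```bash
python3 - <<'E'
from h import *
m,im=snap("w10");print("jar",locate("wrist","jar",JAR,.18,np.array([.417,.352]),m))
s=bot.read_camera("scene");print("sc",locate("scene","jar",JAR,.18,np.array([.417,.352]),near=.1))
cv2.imwrite("pics/m10.png",np.hstack([im[200:440,150:490,::-1],s[130:370,330:640,::-1]]))
E
```

```text
18.77 [0.4155 0.3545 0.1805] [-0.   0.5 -2.1] 0.45447668399198793
jar [(0.58, [0.4155, 0.353], 12654.0)]
sc [(0.53, [0.4376, 0.36], 359.0)]
```

View pics/m10.png

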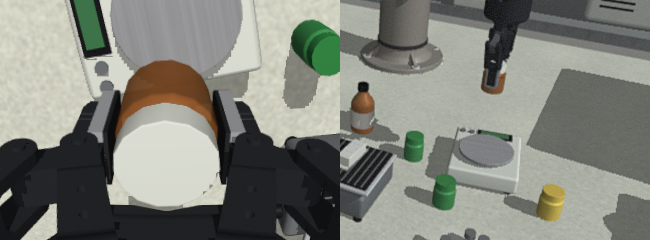

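Amber jar lifted upright (crop (167,160)); pan empty. Carrying it around to the warmer at height.

Emit:
drive_tool --commands '[{"hand": 0.35, "translation": [25, -40, 10], "angular": [0, 0, 0]}, {"hand": 0.35, "translation": [204, -355, 20], "angular": [0, 0, 0]}, {"hand": 0.35, "translation": [204, -355, 20], "angular": [0, 0, 0]}, {"hand": 0.35, "translation": [204, -355, 20], "angular": [0, 0, 0]}, {"hand": 0.35, "translation": [204, -355, 20], "angular": [0, 0, 0]}, {"hand": 0.35, "translation": [204, -355, 20], "angular": [0, 0, 0]}, {"hand": 0.35, "translation": [204, -355, 20], "angular": [0, 0, 0]}, {"hand": 0.35, "translation": [180, -410, 20], "angular": [0, 0, 0]}, {"hand": 0.35, "translation": [155, -465, 20], "angular": [0, 0, 0]}, {"hand": 0.35, "translation": [130, -520, 20], "angular": [0, 0, 0]}, {"hand": 0.35, "translation": [105, -575, 20], "angular": [0, 0, 0]}, {"hand": 0.35, "translation": [80, -630, 20], "angular": [0, 0, 0]}]'

```text
t: 20.42
eef_pos: [0.495, -0.2765, 0.201]
tool_rot: [-0.0, 0.707, 0.707, -0.0]
contact_force: [1.5, 0.2, -1.2]
gripper_width: 0.451
grasp_force: 35.7
```

```bash
python3 - <<'E'
from h import *
o=bot.get_obs();print(o["t"],o["eef_pos"],o["gripper_width"],o["contact_force"])
E
```

```text
20.425 [ 0.49501181 -0.27645274  0.20095346] 0.4505679059100094 [ 1.5156957   0.16251977 -1.20379579]
```

Emit:
drive_tool --commands '[{"hand": 0.35, "translation": [-25, -47, 0], "angular": [0, 0, 0]}, {"hand": 0.35, "translation": [-45, -83, 0], "angular": [0, 0, 0]}, {"hand": 0.35, "translation": [-51, -95, -20], "angular": [0, 0, 0]}, {"hand": 0.35, "translation": [-51, -95, -60], "angular": [0, 0, 0]}, {"hand": 0.35, "translation": [-51, -95, -92], "angular": [0, 0, 0]}, {"hand": 0.35, "translation": [-51, -95, -110], "angular": [0, 0, 0]}, {"hand": 0.35, "translation": [-51, -95, -118], "angular": [0, 0, 0]}, {"hand": 0.35, "translation": [-51, -95, -118], "angular": [0, 0, 0]}, {"hand": 0.35, "translation": [-51, -95, -118], "angular": [0, 0, 0]}]'

```text
t: 21.55
eef_pos: [0.4458, -0.3705, 0.0845]
tool_rot: [0.001, 0.707, 0.707, 0.0]
contact_force: [1.0, 1.2, -1.2]
gripper_width: 0.453
grasp_force: 35.7
```

```bash
python3 - <<'E'
from h import *
m,im=snap("w11");z=bot.get_obs()["eef_pos"][2]-.002
print(z,"jar",locate("wrist","jar",JAR,z,np.array([.445,-.373]),m))
E
```

```text
21.6 [ 0.4459 -0.3705  0.0845] [-0.4 -0.7 -1.4] 0.4541703073826875
0.0825471114859476 jar [(0.9, [0.4456, -0.3729], 12795.0)]
```

Emit:
drive_tool --commands '[{"hand": 0.35, "translation": [-1, 0, -5], "angular": [0, 0, 0]}, {"hand": 0.35, "translation": [-1, 0, -9], "angular": [0, 0, 0]}, {"hand": 0.35, "translation": [-1, 0, -11], "angular": [0, 0, 0]}, {"hand": 0.35, "translation": [-1, 0, -12], "angular": [0, 0, 0]}, {"hand": 0.35, "translation": [-1, 0, -12.5], "angular": [0, 0, 0]}, {"hand": 0.35, "translation": [-1, 0, -12.5], "angular": [0, 0, 0]}]'

```text
t: 22.4
eef_pos: [0.4443, -0.37, 0.071]
tool_rot: [0.0, 0.707, 0.707, 0.0]
contact_force: [0.0, 0.1, -0.7]
gripper_width: 0.447
grasp_force: 35.7
```

Emit:
drive_tool --commands '[{"hand": 0.35, "translation": [0, 0, -0.5], "angular": [0, 0, 0]}, {"hand": 0.35, "translation": [0, 0, -1], "angular": [0, 0, 0]}, {"hand": 0.35, "translation": [0, 0, -1.3], "angular": [0, 0, 0]}, {"hand": 0.35, "translation": [0, 0, -1.3], "angular": [0, 0, 0]}]'

```text
t: 22.9
eef_pos: [0.4443, -0.37, 0.0701]
tool_rot: [0.0, 0.707, 0.707, 0.0]
contact_force: [-1.4, 1.5, 5.2]
gripper_width: 0.451
grasp_force: 36.3
```

Emit:
drive_tool --commands '[{"hand": 0.48, "translation": [0, 0, 0.3], "angular": [0, 0, 0]}, {"hand": 0.54, "translation": [0, 0, 0.5], "angular": [0, 0, 0]}, {"hand": 0.65, "translation": [0, 0, 0.5], "angular": [0, 0, 0]}, {"hand": 0.72, "translation": [0, 0, 0.5], "angular": [0, 0, 0]}, {"hand": 0.72, "translation": [0, 0, 2], "angular": [0, 0, 0]}, {"hand": 0.72, "translation": [0, 0, 15], "angular": [0, 0, 0]}, {"hand": 0.72, "translation": [0, 0, 50], "angular": [0, 0, 0]}, {"hand": 0.72, "translation": [0, 0, 100], "angular": [0, 0, 0]}, {"hand": 0.72, "translation": [0, 0, 130], "angular": [0, 0, 0]}, {"hand": 0.72, "translation": [0, 0, 130], "angular": [0, 0, 0]}]'

```text
t: 24.15
eef_pos: [0.4455, -0.3713, 0.2031]
tool_rot: [0.003, 0.708, 0.707, 0.001]
contact_force: [0.1, -0.8, -0.9]
gripper_width: 0.721
grasp_force: 0.0
```

Emit:
drive_tool --commands '[{"hand": 0.6, "translation": [174, 538, 0], "angular": [0, 0, 1.553]}, {"hand": 0.6, "translation": [174, 538, 0], "angular": [0, 0, 1.553]}, {"hand": 0.6, "translation": [174, 538, 0], "angular": [0, 0, 1.553]}, {"hand": 0.6, "translation": [174, 538, 0], "angular": [0, 0, 1.553]}, {"hand": 0.6, "translation": [174, 538, 0], "angular": [0, 0, 1.553]}, {"hand": 0.6, "translation": [174, 538, 0], "angular": [0, 0, 1.553]}, {"hand": 0.6, "translation": [174, 538, 0], "angular": [0, 0, 1.553]}, {"hand": 0.6, "translation": [174, 538, 0], "angular": [0, 0, 1.553]}, {"hand": 0.6, "translation": [174, 538, 0], "angular": [0, 0, 1.553]}, {"hand": 0.6, "translation": [174, 538, 0], "angular": [0, 0, 1.553]}, {"hand": 0.6, "translation": [174, 538, 0], "angular": [0, 0, 1.553]}, {"hand": 0.6, "translation": [174, 538, 0], "angular": [0, 0, 1.553]}]'

```text
t: 25.65
eef_pos: [0.6179, 0.1657, 0.1995]
tool_rot: [-0.0, 0.011, 1.0, -0.001]
contact_force: [0.2, -0.2, 0.6]
gripper_width: 0.594
grasp_force: 0.0
```

```bash
python3 - <<'E'
from h import *
m,im=snap("w12");print(bot.get_obs()["tool_rot"])
print("ch",locate("wrist","chamber",CH,.08,np.array([.618,.168]),m))
d=bot.outline_of("wrist","chamber")
if d:
    ys,xs=np.nonzero(d[0]["pixels"]);q=np.array([ray("wrist",p,.095,m)[:2] for p in zip(xs,ys)])
    e=np.linalg.svd(q-q.mean(0),full_matrices=False)[2][0];print("yaw",np.degrees(np.arctan2(e[1],e[0])))
bot.read_camera("top");print("jar",locate("top","jar",JAR,.068,np.array([.445,-.373])))
E
```

```text
25.7 [0.6181 0.1658 0.1996] [-0.5 -1.2 -0.7] 0.600378143130667
[-1.65817789e-04  1.09123427e-02  9.99940344e-01 -4.50122023e-04]
ch [(0.61, [0.6159, 0.17], 3486.0)]
yaw -2.1260944330044067
jar [(0.66, [0.4457, -0.3745], 345.0)]
```

View pics/w12.png

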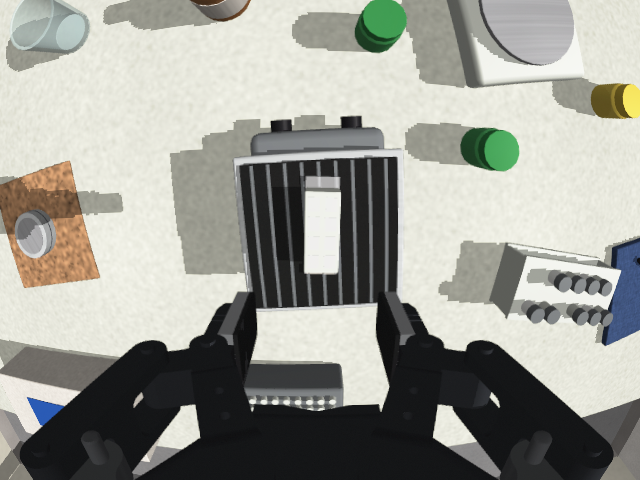

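Block top corners at about (307,190), (341,190), (338,273), (304,273); platform corners at (234,158), (403,150), (397,304), (253,310).

```bash
python3 - <<'E'
from h import *
m=np.load("pics/w12.npy",allow_pickle=True).item()
for n,ps,z in [("block",[(307,190),(341,190),(338,273),(304,273)],.102),("plat",[(234,158),(403,150),(397,304),(253,310)],.08)]:
    q=np.array([ray("wrist",p,z,m)[:2] for p in ps]);d=(q[3]-q[0]+q[2]-q[1])/2;print(n,q.mean(0),np.hypot(*d),np.degrees(np.arctan2(d[1],d[0])),np.hypot(*(q[1]-q[0])))
E
```

```text
block [0.61520901 0.17048785] 0.061171732393504284 -2.965932783653237 0.02338415625115508
plat [0.62291163 0.1703875 ] 0.12580324259944575 1.3485407705632555 0.1263809305357742
```

Emit:
drive_tool --commands '[{"hand": 0.55, "translation": [-1, 3.5, -50], "angular": [0, 0, -0.014]}, {"hand": 0.5, "translation": [-1, 3.5, -90], "angular": [0, 0, -0.014]}, {"hand": 0.5, "translation": [-1, 3.5, -108], "angular": [0, 0, -0.014]}, {"hand": 0.5, "translation": [-1, 3.5, -118], "angular": [0, 0, -0.014]}, {"hand": 0.5, "translation": [-1, 3.5, -124], "angular": [0, 0, -0.014]}, {"hand": 0.5, "translation": [-1, 3.5, -124], "angular": [0, 0, -0.014]}, {"hand": 0.42, "translation": [-1, 3.5, -124], "angular": [0, 0, -0.014]}, {"hand": 0.36, "translation": [-1, 3.5, -124], "angular": [0, 0, -0.014]}, {"hand": 0.3, "translation": [-1, 3.5, -124], "angular": [0, 0, -0.014]}, {"hand": 0.25, "translation": [-1, 3.5, -124], "angular": [0, 0, -0.014]}, {"hand": 0.22, "translation": [-1, 3.5, -124], "angular": [0, 0, -0.014]}, {"hand": 0.22, "translation": [-1, 3.5, -124], "angular": [0, 0, -0.014]}]' --force 30

```text
t: 27.4
eef_pos: [0.6175, 0.1716, 0.0762]
tool_rot: [0.0, 0.016, 1.0, 0.0]
contact_force: [-0.1, -0.7, 5.1]
gripper_width: 0.284
grasp_force: 30.1
```

```bash
python3 - <<'E'
from h import *
m,im=snap("w13");print("ch",locate("wrist","chamber",CH,.08,np.array([.618,.168]),m))
E
```

```text
27.45 [0.6175 0.1716 0.0762] [-0.7 -1.3  5.8] 0.28223964093204224
ch [(0.76, [0.6155, 0.1722], 10487.0)]
```

Emit:
drive_tool --commands '[{"hand": 0.22, "translation": [0, 0, 2], "angular": [0, 0, 0]}, {"hand": 0.22, "translation": [0, 0, 5], "angular": [0, 0, 0]}, {"hand": 0.22, "translation": [0, 0, 15], "angular": [0, 0, 0]}, {"hand": 0.22, "translation": [0, 0, 35], "angular": [0, 0, 0]}, {"hand": 0.22, "translation": [0, 0, 65], "angular": [0, 0, 0]}, {"hand": 0.22, "translation": [0, 0, 90], "angular": [0, 0, 0]}, {"hand": 0.22, "translation": [0, 0, 90], "angular": [0, 0, 0]}, {"hand": 0.22, "translation": [0, 0, 90], "angular": [0, 0, 0]}]'

```text
t: 28.5
eef_pos: [0.6169, 0.1715, 0.1657]
tool_rot: [-0.0, 0.016, 1.0, 0.0]
contact_force: [0.5, -0.2, -0.2]
gripper_width: 0.282
grasp_force: 29.5
```

```bash
python3 - <<'E'
from h import *
m,im=snap("w14");z=bot.get_obs()["eef_pos"][2]+.004
print("ch",locate("wrist","chamber",CH,z,np.array([.618,.168]),m))
s=bot.read_camera("scene")
cv2.imwrite("pics/m14.png",np.hstack([im[200:440,150:490,::-1],s[150:390,180:490,::-1]]))
# shaker pad outline & pan now empty
t=bot.read_camera("top");cv2.imwrite("pics/top14.png",t[:,:,::-1])
E
```

```text
28.55 [0.6166 0.1714 0.1651] [-0.4  0.1 -0.3] 0.28339361644292854
ch [(0.82, [0.6153, 0.1721], 10463.0)]
```

View pics/m14.png

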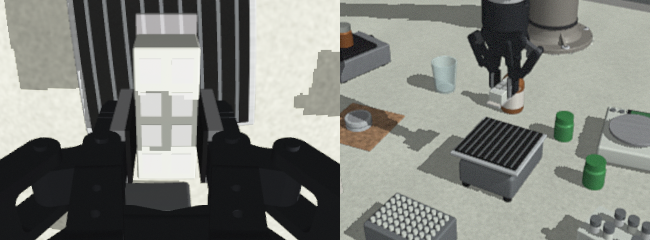

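The chamber is held level (crop (167,100)) and the shaker is empty. Next I measure the now-empty pan precisely.

```bash
python3 - <<'E'
from h import *
s=bot.read_camera("scene");t=cv2.imread("pics/top14.png")[:,:,::-1]
for c,im,u0 in [("top",t,None),("scene",s,None)]:
    m=bot.camera_model(c);u=proj(c,[.424,.360,.055],m)[0].astype(int);h=36
    g=cv2.cvtColor(np.ascontiguousarray(im[u[1]-h:u[1]+h,u[0]-h:u[0]+h]),cv2.COLOR_RGB2GRAY)
    best=None
    # fit projected pan circle: maximise contrast inside vs ring outside
    G=cv2.GaussianBlur(cv2.cvtColor(np.ascontiguousarray(im),cv2.COLOR_RGB2GRAY),(3,3),0).astype(np.float32)
    a=np.linspace(0,2*np.pi,180)
    def val(x,y):
        def ringv(r): 
            p=proj(c,np.c_[x+r*np.cos(a),y+r*np.sin(a),0*a+.055],m).astype(np.float32)
            return cv2.remap(G,p[None,:,0],p[None,:,1],cv2.INTER_LINEAR)[0]
        return np.minimum(np.abs(ringv(.057)-ringv(.047)),40).mean()
    r=[(val(x,y),x,y) for x in np.arange(.412,.438,.001) for y in np.arange(.347,.375,.001)]
    r.sort(reverse=True);print(c,u,np.round(r[0],4),np.round(np.average([q[1:] for q in r[:15]],axis=0),4))
E
```

```text
top [191 284] [31.0054  0.426   0.364 ] [0.4254 0.3609]
scene [474 277] [33.3317  0.424   0.366 ] [0.4245 0.3653]
```

Emit:
drive_tool --commands '[{"hand": 0.22, "translation": [-40, 40, 0], "angular": [0, 0, 0]}, {"hand": 0.22, "translation": [-80, 80, 0], "angular": [0, 0, 0]}, {"hand": 0.22, "translation": [-120, 120, 0], "angular": [0, 0, 0]}, {"hand": 0.22, "translation": [-160, 160, 0], "angular": [0, 0, 0]}, {"hand": 0.22, "translation": [-185, 185, -10], "angular": [0, 0, 0]}, {"hand": 0.22, "translation": [-191, 191, -40], "angular": [0, 0, 0]}, {"hand": 0.22, "translation": [-191, 191, -75], "angular": [0, 0, 0]}, {"hand": 0.22, "translation": [-191, 191, -95], "angular": [0, 0, 0]}, {"hand": 0.22, "translation": [-191, 191, -103], "angular": [0, 0, 0]}, {"hand": 0.22, "translation": [-191, 191, -103], "angular": [0, 0, 0]}, {"hand": 0.22, "translation": [-191, 191, -103], "angular": [0, 0, 0]}]'

```text
t: 30.12
eef_pos: [0.4268, 0.363, 0.0636]
tool_rot: [0.001, 0.016, 1.0, 0.001]
contact_force: [-0.6, -1.3, -0.8]
gripper_width: 0.28
grasp_force: 29.5
```

```bash
python3 - <<'E'
from h import *
m,im=snap("w15")
print("ch",locate("wrist","chamber",CH,bot.get_obs()["eef_pos"][2]+.004,np.array([.424,.363]),m))
G=cv2.GaussianBlur(cv2.cvtColor(im,cv2.COLOR_RGB2GRAY),(3,3),0).astype(np.float32);a=np.linspace(0,2*np.pi,180)
def val(x,y):
    R=lambda r:(lambda p:cv2.remap(G,p[None,:,0],p[None,:,1],cv2.INTER_LINEAR)[0])(proj("wrist",np.c_[x+r*np.cos(a),y+r*np.sin(a),0*a+.055],m).astype(np.float32))
    k=np.abs(np.cos(a-np.pi))*0+1; k=(np.cos(a)<.3)  # camera side (-x) only
    return np.minimum(np.abs(R(.054)-R(.050)),40)[k].mean()
r=sorted([(val(x,y),x,y) for x in np.arange(.412,.438,.001) for y in np.arange(.347,.375,.001)],reverse=True)
print(np.round(r[0],4),np.round(np.average([q[1:] for q in r[:10]],axis=0),4))
E
```

```text
30.18 [0.4268 0.363  0.0637] [-0.5 -0.1 -0.5] 0.2837121504461726
ch [(0.88, [0.4248, 0.3635], 10331.0)]
[38.5444  0.422   0.362 ] [0.4233 0.363 ]
```

Emit:
drive_tool --commands '[{"hand": 0.22, "translation": [-1, 0, -5], "angular": [0, 0, 0]}, {"hand": 0.22, "translation": [-1, 0, -8], "angular": [0, 0, 0]}, {"hand": 0.22, "translation": [-1, 0, -10], "angular": [0, 0, 0]}, {"hand": 0.22, "translation": [-1, 0, -10.5], "angular": [0, 0, 0]}, {"hand": 0.22, "translation": [-1, 0, -10.5], "angular": [0, 0, 0]}]'

```text
t: 30.85
eef_pos: [0.4252, 0.3625, 0.0522]
tool_rot: [-0.0, 0.016, 1.0, -0.0]
contact_force: [-0.7, -0.7, -0.2]
gripper_width: 0.282
grasp_force: 29.5
```

Emit:
drive_tool --commands '[{"hand": 0.22, "translation": [0, 0, -0.6], "angular": [0, 0, 0]}, {"hand": 0.22, "translation": [0, 0, -1.2], "angular": [0, 0, 0]}, {"hand": 0.22, "translation": [0, 0, -1.6], "angular": [0, 0, 0]}, {"hand": 0.22, "translation": [0, 0, -1.6], "angular": [0, 0, 0]}]'

```text
t: 31.35
eef_pos: [0.4252, 0.3626, 0.0511]
tool_rot: [0.0, 0.016, 1.0, 0.0]
contact_force: [-0.4, -1.7, 5.2]
gripper_width: 0.287
grasp_force: 30.3
```

Emit:
drive_tool --commands '[{"hand": 0.31, "translation": [0, 0, 0.3], "angular": [0, 0, 0]}, {"hand": 0.36, "translation": [0, 0, 0.5], "angular": [0, 0, 0]}, {"hand": 0.46, "translation": [0, 0, 0.5], "angular": [0, 0, 0]}, {"hand": 0.5, "translation": [0, 0, 0.5], "angular": [0, 0, 0]}, {"hand": 0.5, "translation": [0, 0, 3], "angular": [0, 0, 0]}, {"hand": 0.5, "translation": [0, 0, 15], "angular": [0, 0, 0]}, {"hand": 0.5, "translation": [0, 0, 50], "angular": [0, 0, 0]}, {"hand": 0.5, "translation": [0, 0, 100], "angular": [0, 0, 0]}, {"hand": 0.5, "translation": [0, 0, 130], "angular": [0, 0, 0]}, {"hand": 0.5, "translation": [0, 0, 130], "angular": [0, 0, 0]}]'

```text
t: 32.6
eef_pos: [0.4266, 0.3639, 0.1842]
tool_rot: [0.002, 0.016, 1.0, 0.002]
contact_force: [-0.1, 0.6, 0.2]
gripper_width: 0.499
grasp_force: 0.0
```

Emit:
drive_tool --commands '[{"hand": 0.8, "translation": [207, -533, -60], "angular": [0, 0, -1.539]}, {"hand": 0.8, "translation": [207, -533, 0], "angular": [0, 0, -1.539]}, {"hand": 0.8, "translation": [207, -533, 0], "angular": [0, 0, -1.539]}, {"hand": 0.8, "translation": [207, -533, 0], "angular": [0, 0, -1.539]}, {"hand": 0.8, "translation": [207, -533, 0], "angular": [0, 0, -1.539]}, {"hand": 0.8, "translation": [207, -533, 0], "angular": [0, 0, -1.539]}, {"hand": 0.8, "translation": [207, -533, 0], "angular": [0, 0, -1.539]}, {"hand": 0.8, "translation": [207, -533, 0], "angular": [0, 0, -1.539]}, {"hand": 0.8, "translation": [207, -533, 0], "angular": [0, 0, -1.539]}, {"hand": 0.8, "translation": [207, -533, 0], "angular": [0, 0, -1.539]}, {"hand": 0.8, "translation": [207, -533, 0], "angular": [0, 0, -1.539]}, {"hand": 0.8, "translation": [207, -533, 0], "angular": [0, 0, -1.539]}]'

```text
t: 34.1
eef_pos: [0.6319, -0.1679, 0.18]
tool_rot: [-0.001, 0.706, 0.708, 0.0]
contact_force: [1.1, -0.3, 0.9]
gripper_width: 0.799
grasp_force: 0.0
```

```bash
python3 - <<'E'
from h import *
m,im=snap("w16");print(bot.get_obs()["tool_rot"])
print("tin",locate("wrist","tin",TIN,.004,np.array([.632,-.17]),m))
bot.read_camera("scene");print("ch",locate("scene","chamber",CH,.055,np.array([.424,.363])))
bot.read_camera("top");print("ch",locate("top","chamber",CH,.055,np.array([.424,.363])))
E
```

```text
34.15 [ 0.632  -0.1679  0.1802] [-0.4  0.4 -0.7] 0.7996645087195702
[-7.87129468e-04  7.06396665e-01  7.07815689e-01  2.86978156e-04]
tin [(0.97, [0.6308, -0.1686], 3384.0)]
ch [(0.58, [0.4249, 0.3632], 417.0)]
ch [(0.69, [0.4234, 0.3608], 340.0), (0.27, [0.4076, 0.3485], 3117.0)]
```

Emit:
drive_tool --commands '[{"hand": 0.8, "translation": [-1, -1.5, -55], "angular": [0, 0, 0]}, {"hand": 0.8, "translation": [-1, -1.5, -105], "angular": [0, 0, 0]}, {"hand": 0.8, "translation": [-1, -1.5, -145], "angular": [0, 0, 0]}, {"hand": 0.8, "translation": [-1, -1.5, -170], "angular": [0, 0, 0]}, {"hand": 0.8, "translation": [-1, -1.5, -182], "angular": [0, 0, 0]}, {"hand": 0.8, "translation": [-1, -1.5, -188], "angular": [0, 0, 0]}, {"hand": 0.75, "translation": [-1, -1.5, -188], "angular": [0, 0, 0]}, {"hand": 0.7, "translation": [-1, -1.5, -188], "angular": [0, 0, 0]}, {"hand": 0.66, "translation": [-1, -1.5, -188], "angular": [0, 0, 0]}, {"hand": 0.62, "translation": [-1, -1.5, -188], "angular": [0, 0, 0]}, {"hand": 0.57, "translation": [-1, -1.5, -188], "angular": [0, 0, 0]}, {"hand": 0.55, "translation": [-1, -1.5, -188], "angular": [0, 0, 0]}]' --force 35

```text
t: 35.9
eef_pos: [0.6318, -0.1721, -0.0063]
tool_rot: [0.0, 0.707, 0.707, 0.0]
contact_force: [-1.9, 1.0, 5.1]
gripper_width: 0.64
grasp_force: 36.4
```

Emit:
drive_tool --commands '[{"hand": 0.55, "translation": [0, 0, 2], "angular": [0, 0, 0]}, {"hand": 0.55, "translation": [0, 0, 6], "angular": [0, 0, 0]}, {"hand": 0.55, "translation": [0, 0, 20], "angular": [0, 0, 0]}, {"hand": 0.55, "translation": [0, 0, 55], "angular": [0, 0, 0]}, {"hand": 0.55, "translation": [0, 0, 110], "angular": [0, 0, 0]}, {"hand": 0.55, "translation": [0, 0, 150], "angular": [0, 0, 0]}, {"hand": 0.55, "translation": [0, 0, 160], "angular": [0, 0, 0]}, {"hand": 0.55, "translation": [0, 0, 160], "angular": [0, 0, 0]}, {"hand": 0.55, "translation": [0, 0, 160], "angular": [0, 0, 0]}]'

```text
t: 37.02
eef_pos: [0.6301, -0.1714, 0.151]
tool_rot: [-0.001, 0.707, 0.707, -0.001]
contact_force: [0.8, 1.0, -2.2]
gripper_width: 0.639
grasp_force: 37.3
```

```bash
python3 - <<'E'
from h import *
m,im=snap("w17")
print("tin",locate("wrist","tin",TIN,bot.get_obs()["eef_pos"][2]+.0103,np.array([.632,-.17]),m))
E
```

```text
37.08 [ 0.6301 -0.1715  0.1509] [ 0.5  0.6 -1.8] 0.6398983915951989
tin [(0.86, [0.63, -0.1683], 15676.0)]
```

Emit:
drive_tool --commands '[{"hand": 0.55, "translation": [-1, 50, 0], "angular": [0, 0, 0]}, {"hand": 0.55, "translation": [-2, 105, 0], "angular": [0, 0, 0]}, {"hand": 0.55, "translation": [-3, 160, 0], "angular": [0, 0, 0]}, {"hand": 0.55, "translation": [-4, 215, 0], "angular": [0, 0, 0]}, {"hand": 0.55, "translation": [-5, 270, 0], "angular": [0, 0, 0]}, {"hand": 0.55, "translation": [-6, 315, 0], "angular": [0, 0, 0]}, {"hand": 0.55, "translation": [-6, 338, -10], "angular": [0, 0, 0]}, {"hand": 0.55, "translation": [-6, 338, -40], "angular": [0, 0, 0]}, {"hand": 0.55, "translation": [-6, 338, -60], "angular": [0, 0, 0]}, {"hand": 0.55, "translation": [-6, 338, -68], "angular": [0, 0, 0]}, {"hand": 0.55, "translation": [-6, 338, -68], "angular": [0, 0, 0]}, {"hand": 0.55, "translation": [-6, 338, -68], "angular": [0, 0, 0]}]'

```text
t: 38.62
eef_pos: [0.626, 0.1656, 0.0855]
tool_rot: [0.0, 0.708, 0.706, 0.001]
contact_force: [-0.0, 0.1, -1.3]
gripper_width: 0.64
grasp_force: 37.3
```

```bash
python3 - <<'E'
from h import *
m,im=snap("w18")
print("tin",locate("wrist","tin",TIN,bot.get_obs()["eef_pos"][2]+.0103,np.array([.624,.169]),m))
E
```

```text
38.67 [0.626  0.1658 0.0856] [0.1 0.9 0.1] 0.6389612405830943
tin [(0.69, [0.6258, 0.1688], 15667.0)]
```

Emit:
drive_tool --commands '[{"hand": 0.55, "translation": [-1.5, 0, -6], "angular": [0, 0, 0]}, {"hand": 0.55, "translation": [-1.5, 0, -10], "angular": [0, 0, 0]}, {"hand": 0.55, "translation": [-1.5, 0, -12], "angular": [0, 0, 0]}, {"hand": 0.55, "translation": [-1.5, 0, -13], "angular": [0, 0, 0]}, {"hand": 0.55, "translation": [-1.5, 0, -13], "angular": [0, 0, 0]}]'

```text
t: 39.35
eef_pos: [0.6237, 0.166, 0.0715]
tool_rot: [0.0, 0.707, 0.707, -0.0]
contact_force: [0.1, 0.2, -0.1]
gripper_width: 0.64
grasp_force: 37.3
```

Emit:
drive_tool --commands '[{"hand": 0.55, "translation": [0, 0, -0.8], "angular": [0, 0, 0]}, {"hand": 0.55, "translation": [0, 0, -1.4], "angular": [0, 0, 0]}, {"hand": 0.55, "translation": [0, 0, -1.8], "angular": [0, 0, 0]}, {"hand": 0.55, "translation": [0, 0, -1.8], "angular": [0, 0, 0]}]'

```text
t: 39.85
eef_pos: [0.6237, 0.166, 0.0698]
tool_rot: [0.0, 0.707, 0.707, 0.0]
contact_force: [-0.3, -0.1, -1.6]
gripper_width: 0.639
grasp_force: 37.4
```

Emit:
drive_tool --commands '[{"hand": 0.55, "translation": [0, 0, -0.6], "angular": [0, 0, 0]}, {"hand": 0.55, "translation": [0, 0, -1], "angular": [0, 0, 0]}, {"hand": 0.55, "translation": [0, 0, -1], "angular": [0, 0, 0]}]'

```text
t: 40.22
eef_pos: [0.6237, 0.166, 0.0697]
tool_rot: [-0.0, 0.708, 0.707, 0.0]
contact_force: [-3.6, -1.3, 6.5]
gripper_width: 0.637
grasp_force: 38.1
```

Contact. Release, then retreat upward.

Emit:
drive_tool --commands '[{"hand": 0.66, "translation": [0, 0, 0.5], "angular": [0, 0, 0]}, {"hand": 0.7, "translation": [0, 0, 0.8], "angular": [0, 0, 0]}, {"hand": 0.8, "translation": [0, 0, 0.8], "angular": [0, 0, 0]}, {"hand": 0.82, "translation": [0, 0, 0.8], "angular": [0, 0, 0]}, {"hand": 0.82, "translation": [0, 0, 5], "angular": [0, 0, 0]}, {"hand": 0.82, "translation": [0, 0, 25], "angular": [0, 0, 0]}, {"hand": 0.82, "translation": [0, 0, 70], "angular": [0, 0, 0]}, {"hand": 0.82, "translation": [0, 0, 130], "angular": [0, 0, 0]}, {"hand": 0.82, "translation": [0, -60, 150], "angular": [0, 0, 0]}, {"hand": 0.82, "translation": [0, -120, 150], "angular": [0, 0, 0]}, {"hand": 0.82, "translation": [0, -120, 150], "angular": [0, 0, 0]}, {"hand": 0.82, "translation": [0, -120, 150], "angular": [0, 0, 0]}]'

```text
t: 41.72
eef_pos: [0.6239, 0.0463, 0.2199]
tool_rot: [-0.0, 0.708, 0.707, 0.001]
contact_force: [0.5, 0.4, -0.4]
gripper_width: 0.819
grasp_force: 0.0
```

```bash
python3 - <<'E'
from h import *
P={"tin":(TIN,.08,(.6238,.1688)),"jar":(JAR,.068,(.4447,-.3735)),"chamber":(CH,.055,(.424,.363)),"bottle":(cyl([(.026,0),(.026,.075),(.012,.115)]),0,(.4067,.082)),"beaker":(cyl([(.028,0),(.031,.075)]),0,(.4082,-.0984))}
ims={}
for c in ["top","scene"]:
    ims[c]=bot.read_camera(c)
    for n,(p,z,x) in P.items(): print(c,n,x,locate(c,n,p,z,np.array(x)))
t=ims["top"][150:340,100:560,::-1];s=ims["scene"][150:370,130:590,::-1]
cv2.imwrite("pics/end.png",cv2.resize(np.vstack([t,s]),None,fx=1.46,fy=1.46))
E
```

```text
top tin (0.6238, 0.1688) [(0.83, [0.6251, 0.1673], 463.0)]
top jar (0.4447, -0.3735) [(0.63, [0.4466, -0.3745], 352.0)]
top chamber (0.424, 0.363) [(0.71, [0.4265, 0.3603], 362.0)]
top bottle (0.4067, 0.082) []
top beaker (0.4082, -0.0984) [(0.77, [0.41, -0.0998], 537.0)]
scene tin (0.6238, 0.1688) [(0.74, [0.6243, 0.1692], 695.0)]
scene jar (0.4447, -0.3735) [(0.82, [0.4434, -0.3729], 375.0)]
scene chamber (0.424, 0.363) [(0.79, [0.4248, 0.3628], 488.0)]
scene bottle (0.4067, 0.082) [(0.83, [0.4065, 0.0834], 1036.0)]
scene beaker (0.4082, -0.0984) [(0.93, [0.4076, -0.097], 851.0)]
```

View pics/end.png

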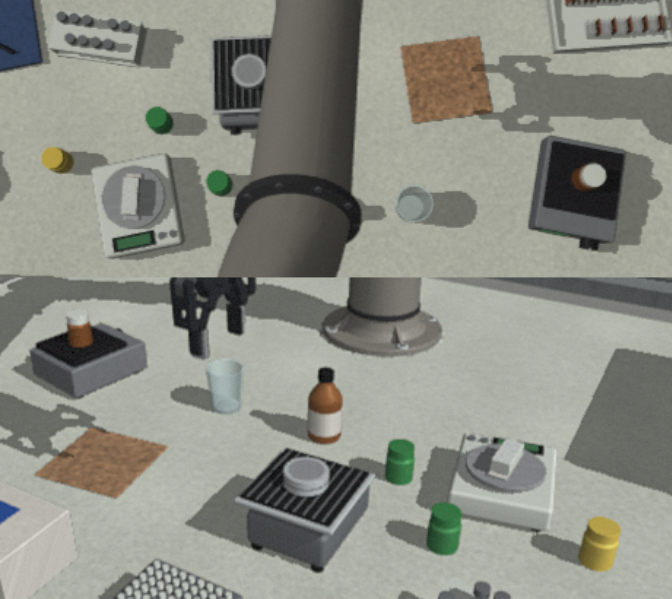

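All three samples stand upright and centred: jar (590,177) on the warmer, tin (250,70) on the shaker, chamber (132,195) on the balance. The mat is empty, and the bottle and beaker have not moved.

```bash
python3 -c "
from station import bot
print(bot.hand_in())"
```

```text
the job is handed in; nothing more can be done
None
```

The job is handed in: the jar is on the warming plate, the tin (via the cork mat) on the shaker and the chamber on the balance, all upright and within about 3 mm of centre by camera, bottle and beaker undisturbed, in about 42 s.

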